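# Stagger the rinsed ampoule trays to dry

### The arm

A 7-joint arm with a two-finger parallel gripper is mounted at the origin on the work surface. World frame = base frame: x ahead of the robot, y to its left, z up, the work surface at z = 0. Lengths are in mm, angles in rad, forces in N, time in s.
With the tool pointing down it reaches from about 425 to 925 mm from the base axis. Payload 6.8 kg.
Tool frame: the origin (TCP) lies at the very end of the fingers, on their centre line; the grasp point (between the pads) lies 19 mm behind it; z points along the fingers, y is the direction in which the jaws open and shut (so a half turn about z gives the same grasp; the last joint's range is limited). The gripper opens to 88 mm and grips with 3 to 60 N. Pads are 20 mm wide; open, the fingers measure 115 mm over their backs; the gripper's body (75 mm by 178 mm) begins 61 mm behind the grasp point.
Start: joints at [1.158, 0.477, 0.022, 1.555, -0.011, 1.109, -0.083], TCP at [202.578, -643.902, 222.664] pointing down, gripper open.
Joint ranges: [-2.96, 2.96], [-0.34, 2.1], [-1.41, 1.46], [0.24, 2.44], [-1.37, 4.51], [0.17, 1.92], [-2.96, 2.96]. Speed limits (rad/s): [2.39, 2.39, 3.14, 3.14, 3.14, 3.14, 3.14].

### API

Orientations are given as a unit quaternion [x, y, z, w].
In Python, from workcell import bot gives the robot as it stands.
- The arm moves only by the tool drive_tool, never from a script. Its argument "steps" is a list that holds one entry, the list of rows, each a list of 7 numbers: the shift along the tool's x, y, z in units of 40 mm (1.0 is 40 mm), then the turn, a rotation vector about the tool's x, y, z in units of 5 degrees (1.0 is 5 degrees), then the closure, from -1 (fully open) to 1 (shut). In form: [[[tx, ty, tz, wx, wy, wz, hand], ...]]. A call has 1 to 5 rows; each row is the pose to reach, as a shift and turn from the pose measured when the call began, along the tool's axes at that moment; what a row does not reach only later rows make up. A row lasts 1/8 s, in which the tool goes at most 62.5 mm and 10.7 degrees, less where a joint would pass 70% of its speed; a pose out of reach is approached as far as the arm can. A call with a gripper value outside its range is refused whole. The fingers move at their own pace and stop on an object; "force" is the grip in N (left out, the last holds). Time passes only in rows, so rows that repeat a pose let the fingers close. It gives the time, the measured TCP pose, the force and the opening at its end, in the units of the state.
- bot.read_state(): the state, without advancing time (a new reading comes with each control period).
- bot.grab_frame(name): name is "scene" or "top"; returns a dict with "color" (384x512x3 uint8, blue, green, red), "fx", "fy", "cx", "cy" (pixels), "D" ([k1, k2, p1, p2, k3] as OpenCV has them; the pictures are not rectified), "extrinsics" (4x4, takes a point from camera to world coordinates). Camera axes: x right, y down, z forward; pixel columns grow to the right and rows downward; lengths in mm; the calibration is good to about 2 mm. A picture is of the moment at which its call begins. There is no depth.
- bot.hand_in(): hands the job in, once; it reports no verdict.
The state is a dict: "t": time; "q": joint angles; "qd": joint speeds; "effort": joint torques, N m; "eef_pos": TCP position; "eef_rot": TCP orientation; "ft_force": force on the tool from outside, world axes, zero at the start; "moment": the same for the moment, N m; "width": finger opening in mm.
Only numpy, scipy, OpenCV 4.12 (cv2) and the standard library are available. Lean on these libraries where they do the work, as an engineer would, in place of code of your own. Each camera call takes 0.05 s, during which the arm holds its last target. There are 200 camera calls.

### The job

Stack the three rinsed steel trays staggered so that air gets in. First, with the spare tray still lying on the bench, slide the middle tray lengthwise along the bottom tray, either way, until it is about 50 mm out of line with it; then set the spare tray on top of the middle one, the right way up, back in line with the bottom tray. Keep the trays parallel, do not drop the spare tray, leave the jar, carton and cup alone.

Things in the scene. Friction and masses are not known exactly. Their poses are not given: they have to be found in the camera images.
- bottom_tray: the bottom tray, fixed: open steel tray, 180 long x 56 wide x 36 high outside, walls and floor 4 thick, with a 12 mm lip 5 thick sticking out level with the rim at each short end (204 long over the lips), clipped with four small black clips (12 high) on a grey drain plate 230 x 96 x 6 that is fixed to the bench. Origin: centre of the plate's underside, on the bench; x along the tray's length, y across, z up. Its rim is 42 above the bench.
- middle_tray: the middle tray, loose, about 0.15 to 0.31 kg: open steel tray, 180 long x 56 wide x 36 high outside, walls and floor 4 thick, with a 12 mm lip 5 thick sticking out level with the rim at each short end (204 long over the lips). It starts on the bottom tray's rim, nearly in line with it, its underside 42 above the bench and its rim 78. The bottom is flat, so it slides on the rim below. Origin: centre of its underside; x along its length, z up.
- spare_tray: the spare tray, loose, about 0.15 to 0.31 kg: open steel tray, 180 long x 56 wide x 36 high outside, walls and floor 4 thick, with a 12 mm lip 5 thick sticking out level with the rim at each short end (204 long over the lips). It starts on the bench to one side of the stack; it can be gripped across its 56 mm width. Origin: centre of its underside; x along its length, z up. On the finished stack its underside is 78 above the bench.
- jar: bystander: white plastic jar, 60 across x 75 high, upright on the bench. Origin: centre of its underside.
- carton: bystander: pale carton 60 x 110 x 45 high, flat on the bench. Origin: centre of its underside.
- steel_cup: bystander: open steel cup, 72 across x 60 high, upright. Origin: centre of its underside.
Mind the look-alikes: they are no part of the job. Leave any red or yellow look-alike of the middle_tray alone.

How it is judged:
By the outcome, as a careful person would: the job done as asked, in the order asked, and still so for the second after the job is handed in, with the robot touching nothing.
It also fails if it takes over 64 s, if anything falls off the work surface, if the arm or the gripper's body presses on something with over 40 N, if the wrist force passes 120 N, or if a joint passes its speed limit or range.

## Working session

There is one attempt and no reset: what is moved stays moved. The work goes in short steps, Python scripts to look and compute and a tool call to move; the robot and the scene stay as the last step left them, time stands still between calls to the robot, and variables do not carry over. Pictures are saved under pics/ and viewed, about 8 in all and at most 12, crops included, and the job is handed in when it is done.

Besides the shell and the picture viewer there is one more tool, called after "Emit:" as name(argument=value, ...), one argument or row to a line, values as JSON. drive_tool: Moves the arm, as the interface text tells. Its arguments: {"type":"object","properties":{"steps":{"type":"array","items":{"type":"array","items":{"type":"array","items":{"type":"number"}}}},"force":{"type":"number"}},"required":["steps"]}

```bash
mkdir -p pics; cat > h.py <<'E'
import numpy as np, cv2
from workcell import bot
from scipy.spatial.transform import Rotation as R
def grab(n,save=None):
    f=bot.grab_frame(n); 
    if save: cv2.imwrite('pics/'+save+'.png',f['color'])
    f['K']=np.array([[f['fx'],0,f['cx']],[0,f['fy'],f['cy']],[0,0,1]]);f['D']=np.array(f['D'],float);f['E']=np.array(f['extrinsics']);return f
def toplane(f,px,z):
    p=cv2.undistortPoints(np.array(px,float).reshape(-1,1,2),f['K'],f['D']).reshape(-1,2)
    d=np.c_[p,np.ones(len(p))]@f['E'][:3,:3].T; o=f['E'][:3,3]
    return o+d*((z-o[2])/d[:,2])[:,None]
def proj(f,P):
    Ei=np.linalg.inv(f['E']); return cv2.projectPoints(np.array(P,float).reshape(-1,3),cv2.Rodrigues(Ei[:3,:3])[0],Ei[:3,3],f['K'],f['D'])[0].reshape(-1,2)
E
python3 - <<'E'
from h import *
a=grab('scene','scene0');b=grab('top','top0')
print(a['E'].round(2),b['E'].round(2),a['fx'],b['fx']);s=bot.read_state();print({k:np.round(v,3) for k,v in s.items()})
for n,f in(('scene',a),('top',b)): cv2.imwrite(f'pics/{n}0b.png',cv2.resize(f['color'],(800,600),interpolation=cv2.INTER_CUBIC))
E
```

```text
[[ 7.00000e-01  5.00000e-01 -5.10000e-01  1.20471e+03]
 [ 7.10000e-01 -4.80000e-01  5.10000e-01 -7.53720e+02]
 [ 1.00000e-02 -7.20000e-01 -6.90000e-01  9.46920e+02]
 [ 0.00000e+00  0.00000e+00  0.00000e+00  1.00000e+00]] [[-5.00000e-02 -9.80000e-01  2.10000e-01  3.38960e+02]
 [-1.00000e+00  5.00000e-02 -1.00000e-02 -1.02290e+02]
 [ 0.00000e+00 -2.10000e-01 -9.80000e-01  1.05505e+03]
 [ 0.00000e+00  0.00000e+00  0.00000e+00  1.00000e+00]] 484.04500764805243 426.6271324407739
{'t': np.float64(0.1), 'q': array([ 1.158,  0.478,  0.022,  1.556, -0.012,  1.109, -0.083]), 'qd': array([-0.   , -0.003, -0.   , -0.001, -0.   ,  0.001,  0.001]), 'effort': array([ 6.0000e-03, -5.8409e+01,  1.5400e+00, -2.7331e+01, -5.4000e-02,
        1.3000e-02,  0.0000e+00]), 'eef_pos': array([ 202.418, -643.388,  221.796]), 'eef_rot': array([ 0.988,  0.152, -0.   , -0.001]), 'ft_force': array([-0.096,  0.247, -0.447]), 'moment': array([-0.043,  0.01 ,  0.009]), 'width': np.float64(87.828)}
```

View pics/top0b.png

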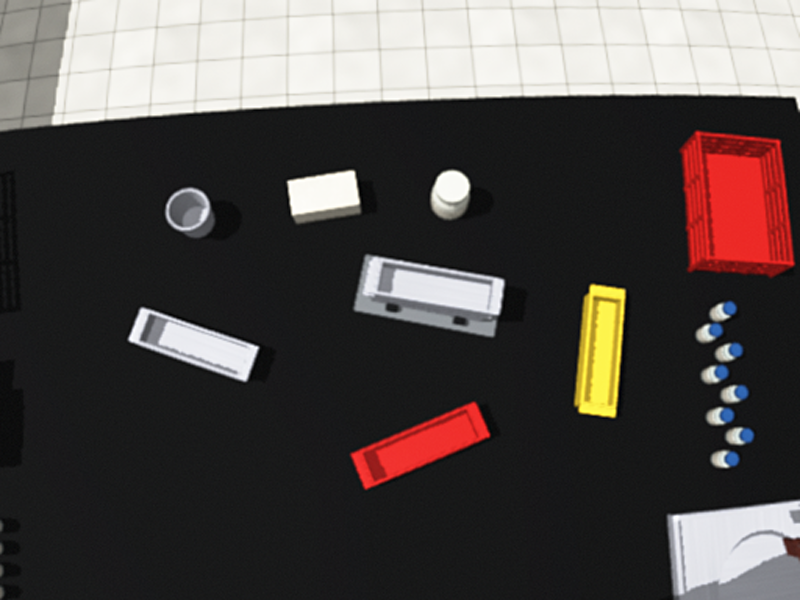

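View pics/scene0b.png

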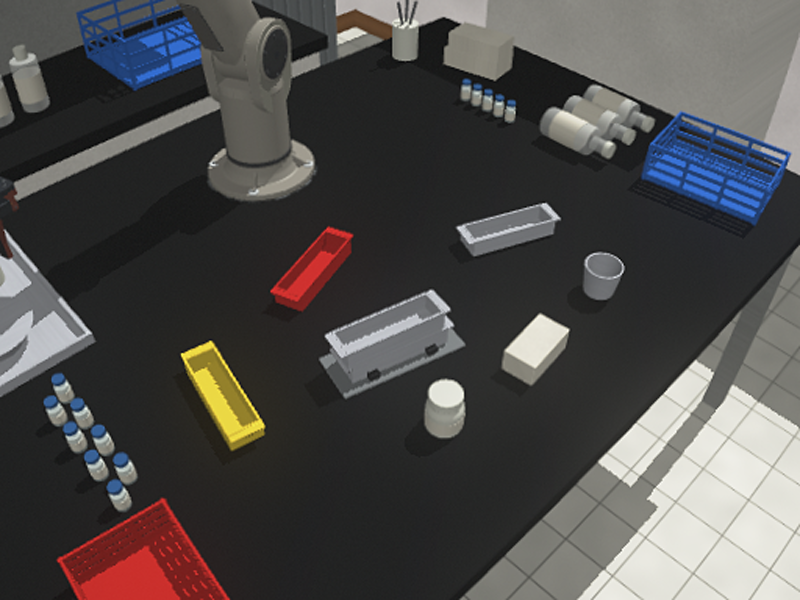

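The top view (800x600) shows three tray-like candidates. The grey stack at (430,295) is on a grey plate with black clips, so it is the bottom and middle trays. The grey tray lying alone at (195,345) is the spare. The red tray (420,445) and yellow tray (603,350) are look-alikes. The jar, carton and cup are at (450,195), (323,195) and (190,212). Next I measure and confirm with one crop.

```bash
python3 - <<'E'
from h import *
a=grab('scene');b=grab('top')
def crop(f,u,v,w,h,s): return cv2.resize(f['color'][v:v+h,u:u+w],(w*s,h*s),interpolation=cv2.INTER_NEAREST)
A=crop(b,220,155,110,65,4);B=crop(b,75,190,100,65,4);C=crop(a,200,180,105,80,4);D=crop(a,285,125,80,45,4)
o=np.zeros((600,800,3),np.uint8)
for im,(x,y) in((A,(0,0)),(B,(410,0)),(C,(0,270)),(D,(440,270))):
    h=min(im.shape[0],600-y);w=min(im.shape[1],800-x);o[y:y+h,x:x+w]=im[:h,:w]
cv2.imwrite('pics/crop1.png',o)
for n,f,zs in(('top',b,(36,78)),('scene',a,(36,78))):
    hsv=cv2.cvtColor(f['color'],cv2.COLOR_BGR2HSV)
    m=((hsv[...,2]>70)&(hsv[...,1]<70)).astype(np.uint8)
    c,_=cv2.findContours(m,0,2)
    for k in c:
        if 150<cv2.contourArea(k)<6000:
            r=cv2.minAreaRect(k);print(n,np.round(r[0],1),np.round(r[1],1),round(r[2],1),[toplane(f,[r[0]],z)[0].round(0)[:2].tolist() for z in(6,36,78)])
E
```

```text
top [469.  351.5] [63. 84.] 90.0 [[152.0, -629.0], [157.0, -614.0], [165.0, -593.0]]
top [123.2 219.9] [81.2 25.2] 18.8 [[530.0, 218.0], [525.0, 209.0], [517.0, 196.0]]
top [274.7 188.4] [92.9 38.8] 10.6 [[592.0, -169.0], [585.0, -167.0], [575.0, -164.0]]
top [121.  135.5] [31. 30.] 90.0 [[757.0, 229.0], [745.0, 219.0], [729.0, 206.0]]
top [206.9 125.4] [28.8 45.1] 80.9 [[772.0, -1.0], [759.0, -4.0], [742.0, -8.0]]
top [287.7 123.9] [24.7 31.6] 18.4 [[765.0, -214.0], [753.0, -211.0], [736.0, -206.0]]
scene [ 50.7 273.8] [14.6 30.8] 14.9 [[377.0, -633.0], [404.0, -637.0], [441.0, -643.0]]
scene [ 38.  257.4] [15.1 29.8] 17.4 [[308.0, -634.0], [337.0, -638.0], [377.0, -643.0]]
scene [284. 261.] [38. 26.] 90.0 [[738.0, -192.0], [753.0, -210.0], [774.0, -235.0]]
scene [342.3 222.4] [28.8 47.5] 42.0 [[758.0, 11.0], [772.0, -14.0], [792.0, -48.0]]
scene [248.2 219.2] [44.1 89.8] 66.8 [[577.0, -160.0], [597.0, -179.0], [625.0, -205.0]]
scene [386.1 176.1] [25.3 30.3] 3.6 [[734.0, 249.0], [749.0, 217.0], [770.0, 172.0]]
scene [ 30. 200.] [106.  60.] 90.0 [[100.0, -557.0], [136.0, -564.0], [185.0, -572.0]]
scene [325.9 145.8] [21.8 65.5] 74.4 [[521.0, 228.0], [543.0, 197.0], [573.0, 153.0]]
scene [382.  78.] [66.2 44.7] 26.6 [[404.0, 706.0], [430.0, 660.0], [466.0, 595.0]]
scene [311.8  65.4] [39.4 10.7] 26.6 [[162.0, 578.0], [195.0, 535.0], [241.0, 476.0]]
scene [34.5 40.5] [81. 69.] 90.0 [[-848.0, -112.0], [-782.0, -133.0], [-691.0, -161.0]]
```

View pics/crop1.png

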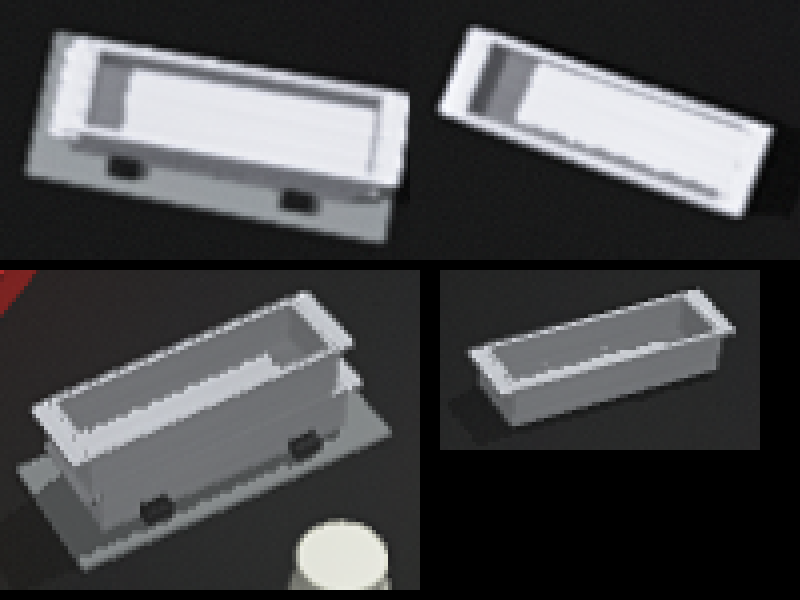

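The crop confirms it: in the top crops the plate and clips lie under the left-hand tray. Both steel trays are right way up, and their rim corners are visible in both views. Next I fit poses from the corners.

```bash
cat >> h.py <<'E'
from scipy.optimize import least_squares
def fitrect(P,L,W):
    """P: list of (xy, (sx,sy)) corner picks -> x,y,yaw"""
    X=np.array([p[0] for p in P]);S=np.array([p[1] for p in P])*[L/2,W/2]
    def pts(v): c,s=np.cos(v[2]),np.sin(v[2]); return S@np.array([[c,s],[-s,c]])+v[:2]
    def r(v): return (pts(v)-X).ravel()
    x0=[*X.mean(0),np.arctan2(*(X[0]-X[1])[::-1])]
    best=min((least_squares(r,[x0[0],x0[1],t]) for t in np.linspace(-3,3,7)),key=lambda o:o.cost)
    return best.x,(r(best.x).reshape(-1,2))
E
python3 - <<'E'
from h import *
a=grab('scene');b=grab('top')
def pick(f,pts,x0,y0,ou,ov,z): return toplane(f,[((x-x0+.5)/4-.5+ou,(y-y0+.5)/4-.5+ov) for x,y in pts],z)[:,:2]
def fit(n,f,pts,sg,o,z,L,W):
    P=pick(f,pts,*o,z);x,r=fitrect(list(zip(P,sg)),L,W)
    print(n,x[:2].round(1),np.degrees(x[2]).round(2)%180,'res',r.round(1).tolist())
# +x = toward left in top image (world +y); signs: order
A=(0,0,220,155);B=(410,0,75,190);C=(0,270,200,180);D=(440,270,285,125)
# top: image left = +y world (tray +x), image up = world +x ; tray y = world -x => image down = +y
fit('mid top',b,[(64,32),(412,93),(52,136),(400,187)],[(1,-1),(-1,-1),(1,1),(-1,1)],A,78,204,56)
fit('mid scn',a,[(305,290),(355,345),(78,465),(33,403)],[(1,1),(1,-1),(-1,-1),(-1,1)],C,78,204,56)
fit('plate top',b,[(25,178),(385,243),(57,30)],[(1,1),(-1,1),(1,-1)],A,6,230,96)
fit('plate scn',a,[(392,434),(85,570),(17,465)],[(1,-1),(-1,-1),(-1,1)],C,6,230,96)
fit('spare top',b,[(472,26),(773,126),(742,217),(438,113)],[(1,-1),(-1,-1),(-1,1),(1,1)],B,36,204,56)
fit('spare scn',a,[(470,350),(506,392),(735,328),(698,290)],[(-1,1),(-1,-1),(1,-1),(1,1)],D,36,204,56)
E
```

```text
mid top [ 588.7 -171.7] 77.81 res [[-5.2, -3.3], [-0.2, 2.4], [3.6, -1.2], [1.7, 2.2]]
mid scn [ 592.6 -172.2] 76.85 res [[2.0, 1.9], [-0.9, 2.8], [-2.1, -2.0], [0.9, -2.7]]
plate top [ 591.3 -167.5] 76.17 res [[1.6, -0.4], [-0.3, -0.3], [-1.3, 0.7]]
plate scn [ 597.  -167.1] 75.57 res [[1.0, 1.8], [-1.6, -0.3], [0.6, -1.5]]
spare top [525.7 209.5] 69.34 res [[-1.2, -0.1], [-0.9, 0.4], [1.4, 0.6], [0.7, -0.8]]
spare scn [530.1 211.5] 69.19999999999999 res [[-0.8, -0.5], [-0.1, -3.2], [1.7, 0.8], [-0.8, 2.8]]
```

```bash
cat >> h.py <<'E'
def go(x,y,z,yaw,s=None):
    s=s or bot.read_state();r=R.from_quat(s['eef_rot'])
    c=[R.from_euler('z',a,degrees=True)*R.from_euler('x',180,degrees=True) for a in(yaw,yaw+180)]
    rel=min((r.inv()*k for k in c),key=lambda q:q.magnitude())
    d=r.inv().apply(np.array([x,y,z])-s['eef_pos'])
    print('t',round(float(s['t']),2),'pos',np.round(s['eef_pos'],1),'F',np.round(s['ft_force'],1),'w',np.round(s['width'],1),'->',np.round(d/40,3),np.round(np.degrees(rel.as_rotvec())/5,3),'dist',np.linalg.norm(d).round(),'deg',np.degrees(rel.magnitude()).round(1))
E
python3 -c "
from h import *
go(594,-167,200,76)"
```

```text
t 0.3 pos [ 202.5 -643.7  222.4] F [ 1.1 -0.1 -0.5] w 87.4 -> [12.912 -8.432  0.563] [-6.0000e-03 -3.0000e-03 -1.1708e+01] dist 617.0 deg 58.5
```

Emit:
drive_tool(
  steps=[
    [[1.1,-0.7,0,0,0,-1,-1],[2.2,-1.4,0,0,0,-2,-1],[3.3,-2.1,0,0,0,-3,-1],[4.4,-2.8,0,0,0,-4,-1],[5.5,-3.5,0,0,0,-5,-1]],
  ],
)

```text
t: 0.92
eef_pos: [371.3, -442.8, 222.6]
eef_rot: [0.932, 0.363, 0.0, -0.0]
ft_force: [0.2, 0.2, -0.4]
width: 88.0
```

```bash
python3 -c "
from h import *
go(594,-167,200,76)"
```

```text
t 0.93 pos [ 371.3 -442.8  222.6] F [ 0.2  0.2 -0.4] w 88.0 -> [ 8.766 -1.303  0.566] [-1.000e-03 -2.000e-03 -6.675e+00] dist 355.0 deg 33.4
```

Emit:
drive_tool(
  steps=[
    [[1.5,-0.2,0,0,0,-1.2,-1],[3.0,-0.4,0,0,0,-2.4,-1],[4.4,-0.6,0,0,0,-3.6,-1],[5.8,-0.9,0,0,0,-4.8,-1],[7.2,-1.1,0,0,0,-6.0,-1]],
  ],
)

```text
t: 1.55
eef_pos: [554.3, -213.9, 222.9]
eef_rot: [0.805, 0.594, 0.0, 0.0]
ft_force: [0.7, -0.9, 0.2]
width: 88.1
```

```bash
python3 -c "
from h import *
go(592.5,-171,120,76)"
```

```text
t 1.55 pos [ 554.3 -213.9  222.9] F [ 0.7 -0.9  0.2] w 88.1 -> [1.307 0.595 2.572] [ 0.004  0.    -0.637] dist 118.0 deg 3.2
```

Emit:
drive_tool(
  steps=[
    [[0.6,0.3,1.0,0,0,-0.3,-1],[1.3,0.6,2.0,0,0,-0.64,-1],[1.3,0.6,2.57,0,0,-0.64,-1],[1.3,0.6,2.57,0,0,-0.64,-1]],
  ],
)

```text
t: 2.05
eef_pos: [591.2, -170.9, 118.2]
eef_rot: [0.788, 0.616, -0.001, -0.001]
ft_force: [-0.5, -0.5, 0.2]
width: 88.0
```

```bash
python3 -c "
from h import *
go(592.5,-171,54,76)
a=grab('scene');b=grab('top')
A=cv2.resize(a['color'][140:280,180:320],(400,400));B=cv2.resize(b['color'][120:260,200:340],(400,400));cv2.imwrite('pics/pre.png',np.hstack([A,B]))"
```

```text
t 2.05 pos [ 591.2 -170.9  118.2] F [-0.5 -0.5  0.2] w 88.0 -> [0.005 0.038 1.604] [-0.043  0.002  0.01 ] dist 64.0 deg 0.2
```

View pics/pre.png

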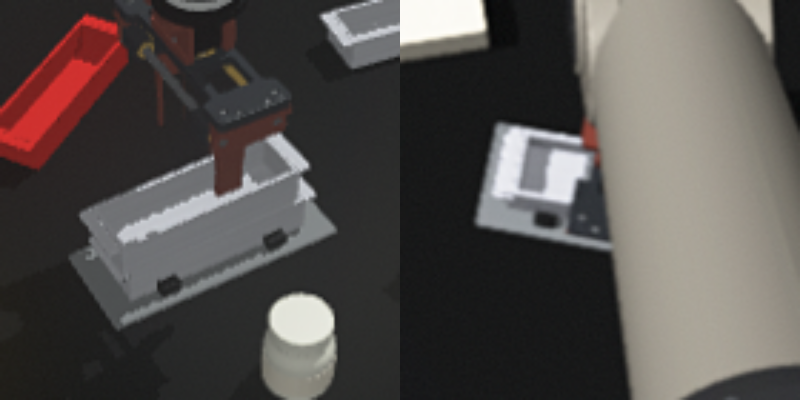

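The near finger (crop px 228,193) hangs beside the front wall with good clearance, and the neighbours are clear. Descending.

Emit:
drive_tool(
  steps=[
    [[0,0,0.5,0,0,0,-1],[0,0,1.0,0,0,0,-1],[0,0.03,1.4,0,0,0,-1],[0,0.03,1.6,0,0,0,-1],[0,0.03,1.6,0,0,0,-1]],
  ],
)

```text
t: 2.78
eef_pos: [593.6, -172.0, 55.9]
eef_rot: [0.788, 0.615, -0.0, -0.0]
ft_force: [0.4, 0.1, 0.3]
width: 87.4
```

Emit:
drive_tool(
  steps=[
    [[0,0,0,0,0,0,0.5],[0,0,0,0,0,0,0.5],[0,0,0,0,0,0,0.5],[0,0,0,0,0,0,0.5],[0,0,0,0,0,0,0.5]],
  ],
  force=15,
)

```text
t: 3.4
eef_pos: [593.3, -171.9, 56.2]
eef_rot: [0.788, 0.616, -0.0, -0.0]
ft_force: [-2.7, 1.1, 4.8]
width: 56.0
```

```bash
python3 -c "
from h import *
go(592.5,-171,54,76)"
```

```text
t 3.4 pos [ 593.3 -171.9   56.2] F [-2.7  1.1  4.8] w 56.0 -> [ 0.017 -0.024  0.054] [-0.013  0.004 -0.004] dist 2.0 deg 0.1
```

Emit:
drive_tool(
  steps=[
    [[0.25,0,0,0,0,0,0.5],[0.6,0,0,0,0,0,0.5],[0.95,0,0,0,0,0,0.5],[1.3,0,0,0,0,0,0.5],[1.38,0,0,0,0,0,0.5]],
  ],
)

```text
t: 4.03
eef_pos: [607.0, -116.1, 56.2]
eef_rot: [0.787, 0.617, -0.0, -0.001]
ft_force: [-0.6, -1.0, 2.5]
width: 56.1
```

Emit:
drive_tool(
  steps=[
    [[0,0,0,0,0,0,0.5],[0,0,0,0,0,0,0.5]],
  ],
)

```text
t: 4.28
eef_pos: [607.1, -116.0, 56.2]
eef_rot: [0.787, 0.616, 0.0, -0.001]
ft_force: [0.4, 1.1, 1.4]
width: 56.2
```

```bash
python3 -c "
from h import *
go(592.5,-171,54,76)
a=grab('scene');b=grab('top')
A=cv2.resize(a['color'][170:270,190:320],(780,600),interpolation=cv2.INTER_CUBIC);cv2.imwrite('pics/slid.png',A)"
```

```text
t 4.28 pos [ 607.1 -116.    56.2] F [0.4 1.1 1.4] w 56.2 -> [-1.423 -0.024  0.053] [-0.012 -0.011  0.023] dist 57.0 deg 0.1
```

View pics/slid.png

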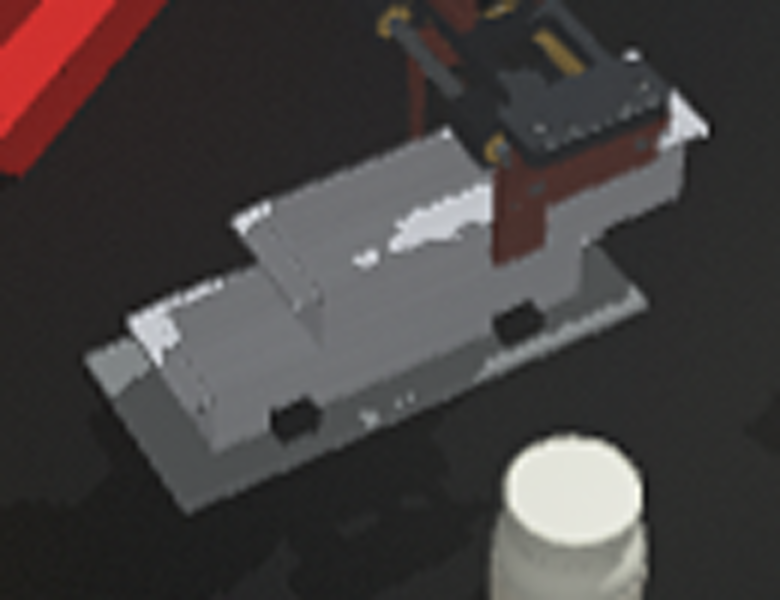

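The middle tray has slid towards +y: its left end is at (235,222), well inside the bottom tray's left lip at (130,320). Releasing, rising, then heading for the spare.

Emit:
drive_tool(
  steps=[
    [[0,0,0,0,0,0,-1],[0,0,0,0,0,0,-1],[0,0,0,0,0,0,-1],[0,0,0,0,0,0,-1],[0,0,-0.2,0,0,0,-1]],
  ],
)

```text
t: 5.0
eef_pos: [606.6, -115.9, 63.9]
eef_rot: [0.787, 0.616, -0.0, -0.001]
ft_force: [0.1, -0.5, 0.6]
width: 88.2
```

Emit:
drive_tool(
  steps=[
    [[0,0,-1,0,0,0,-1],[0,0,-2,0,0,0,-1],[0,0,-3,0,0,0,-1],[1.4,0,-3,0,0,0,-1],[2.8,0,-3,0,0,0,-1]],
  ],
)

```text
t: 5.62
eef_pos: [634.5, -7.0, 185.6]
eef_rot: [0.788, 0.616, 0.0, -0.0]
ft_force: [0.5, 0.4, -0.8]
width: 87.7
```

```bash
python3 -c "
from h import *
go(528,210.5,110,69.2)"
```

```text
t 5.62 pos [634.5  -7.  185.6] F [ 0.5  0.4 -0.8] w 87.7 -> [ 4.629 -3.9    1.896] [-1.000e-03 -1.300e-02  1.355e+00] dist 254.0 deg 6.8
```

Emit:
drive_tool(
  steps=[
    [[1.1,-0.9,0,0,0,0.4,-1],[2.2,-1.9,0,0,0,0.8,-1],[3.3,-2.8,0.4,0,0,1.3,-1],[4.4,-3.7,0.8,0,0,1.36,-1],[4.63,-3.9,1.2,0,0,1.36,-1]],
  ],
)

```text
t: 6.25
eef_pos: [525.9, 215.3, 138.4]
eef_rot: [0.821, 0.57, 0.001, -0.001]
ft_force: [0.3, 0.0, 0.1]
width: 87.4
```

```bash
python3 - <<'E'
from h import *
go(528,210.5,9,69.2)
a=grab('scene');b=grab('top')
A=cv2.resize(a['color'][170:270,190:320],(520,400),interpolation=cv2.INTER_NEAREST);B=cv2.resize(b['color'][150:225,215:335],(480,300),interpolation=cv2.INTER_NEAREST)
B2=b['color'][150:220,205:335]
o=np.zeros((600,640,3),np.uint8);o[:320,:520]=A[:320];o[320:600,:520]=cv2.resize(B2,(520,280),interpolation=cv2.INTER_NEAREST)
cv2.imwrite('pics/meas.png',o)
E
```

```text
t 6.25 pos [525.9 215.3 138.4] F [0.3 0.  0.1] w 87.4 -> [-0.105  0.091  3.235] [-0.004 -0.04   0.074] dist 130.0 deg 0.4
```

View pics/meas.png

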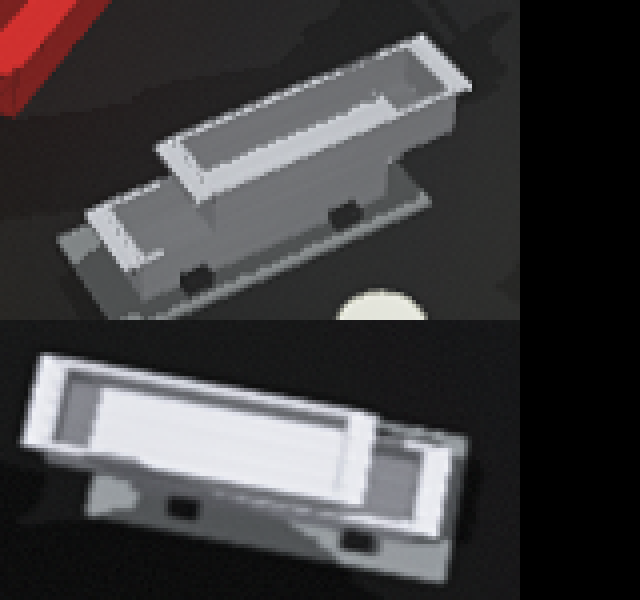

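The stagger is clear in both views. In the top half (scene) the bottom rim's left end is at (86,213)-(136,269) and the middle's at (155,149)-(203,201). In the lower half (top view) the bottom's right end is at (453,447)-(442,540) and the middle's at (377,415)-(360,505). Measuring these while descending on the spare.

Emit:
drive_tool(
  steps=[
    [[-0.1,0.09,0.8,0,0,0.07,-1],[-0.1,0.09,1.6,0,0,0.07,-1],[-0.1,0.09,2.4,0,0,0.07,-1],[-0.1,0.09,2.7,0,0,0.07,-1],[-0.1,0.09,2.7,0,0,0.07,-1]],
  ],
)

```text
t: 6.98
eef_pos: [528.8, 205.2, 28.7]
eef_rot: [0.825, 0.566, -0.001, -0.0]
ft_force: [-0.0, 0.4, 0.2]
width: 87.6
```

```bash
python3 - <<'E'
from h import *
a=grab('scene');b=grab('top')
def fit(n,f,pts,sg,o,z,L,W):
    x0,y0,ou,ov=o
    P=toplane(f,[((x-x0+.5)/4-.5+ou,(y-y0+.5)/4-.5+ov) for x,y in pts],z)[:,:2]
    x,r=fitrect(list(zip(P,sg)),L,W);print(n,x[:2].round(1),(np.degrees(x[2])%180).round(2),'res',r.round(1).tolist());return x
S=(0,0,190,170);T=(0,320,205,150)
ms=fit('mid scn',a,[(422,35),(472,89),(203,201),(155,149)],[(1,1),(1,-1),(-1,-1),(-1,1)],S,78,204,56)
bs=fit('bot scn',a,[(136,269),(86,213)],[(-1,-1),(-1,1)],S,42,204,56)
mt=fit('mid top',b,[(40,354),(22,446),(377,415),(360,505)],[(1,-1),(1,1),(-1,-1),(-1,1)],T,78,204,56)
bt=fit('bot top',b,[(453,447),(442,540)],[(-1,-1),(-1,1)],T,42,204,56)
for m,bb in((ms,bs),(mt,bt)):
    t=np.radians(76);d=(m-bb)[:2];print('along',d@[np.cos(t),np.sin(t)],'lat',d@[-np.sin(t),np.cos(t)])
go(528,210.5,9,69.2)
E
```

```text
mid scn [ 610.5 -118.8] 76.72 res [[1.5, 0.8], [-1.1, 2.7], [0.6, -4.0], [-1.0, 0.5]]
bot scn [ 588.2 -161.5] 82.03 res [[-0.4, 0.1], [0.4, -0.1]]
mid top [ 605.  -117.6] 76.64 res [[-1.0, -0.2], [1.0, 0.4], [0.1, 0.5], [-0.1, -0.7]]
bot top [ 587.  -167.9] 78.65 res [[-1.5, 0.3], [1.5, -0.3]]
along 46.81363401793807 lat -11.3613337816301
along 53.115718476009036 lat -5.325415501234021
t 7.08 pos [529.3 206.3  29.9] F [-0.8  0.7  0.2] w 87.9 -> [ 0.087 -0.069  0.523] [-0.007 -0.007 -0.049] dist 21.0 deg 0.2
```

The middle tray is about 50 mm out of line: 50 and 52 mm against the plate, 46 and 53 mm against the bottom rim end. Lateral offset is about 1 mm and yaw agrees within about 1°. Gripping the spare.

Emit:
drive_tool(
  steps=[
    [[0.09,-0.07,0.3,0,0,-0.05,-1],[0.09,-0.07,0.52,0,0,-0.05,-1],[0.09,-0.07,0.52,0,0,-0.05,-1]],
  ],
)

```text
t: 7.45
eef_pos: [527.4, 210.5, 8.3]
eef_rot: [0.823, 0.568, -0.001, -0.001]
ft_force: [-0.1, 0.7, -0.2]
width: 87.8
```

```bash
python3 -c "
from h import *
go(528,210.5,9,69.2)"
```

```text
t 7.45 pos [527.4 210.5   8.3] F [-0.1  0.7 -0.2] w 87.8 -> [ 0.006  0.014 -0.017] [-0.018  0.005  0.007] dist 1.0 deg 0.1
```

Emit:
drive_tool(
  steps=[
    [[0,0,0,0,0,0,0.5],[0,0,0,0,0,0,0.5],[0,0,0,0,0,0,0.5],[0,0,0,0,0,0,0.5],[0,0,0,0,0,0,0.5]],
  ],
  force=40,
)

```text
t: 8.07
eef_pos: [527.4, 210.5, 8.5]
eef_rot: [0.823, 0.568, -0.001, -0.0]
ft_force: [-0.4, -0.8, 1.7]
width: 55.8
```

Emit:
drive_tool(
  steps=[
    [[0,0,0,0,0,0,0.5],[0,0,-0.3,0,0,0,0.5],[0,0,-0.8,0,0,0,0.5],[0,0,-1.6,0,0,0,0.5],[0,0,-2.4,0,0,0,0.5]],
  ],
)

```text
t: 8.7
eef_pos: [527.6, 210.6, 106.7]
eef_rot: [0.823, 0.568, -0.0, -0.0]
ft_force: [0.6, 0.5, -2.4]
width: 55.8
```

Emit:
drive_tool(
  steps=[
    [[0,0,-0.8,0,0,0,0.5],[0,0,-1.2,0,0,0,0.5],[0,0,-1.2,0,0,0,0.5],[0,0,-1.2,0,0,0,0.5]],
  ],
)

```text
t: 9.2
eef_pos: [526.9, 210.0, 153.6]
eef_rot: [0.823, 0.568, -0.001, -0.001]
ft_force: [-0.5, 0.9, -2.0]
width: 55.4
```

```bash
python3 -c "
from h import *
go(594.6,-167,140,76);s=bot.read_state();print(s['eef_rot'],s['moment'])
a=grab('scene');b=grab('top')
A=cv2.resize(a['color'][60:160,270:400],(400,308));B=cv2.resize(b['color'][160:260,60:190],(400,308));cv2.imwrite('pics/lift.png',np.hstack([A,B]))"
```

```text
t 9.2 pos [526.9 210.  153.6] F [-0.5  0.9 -2. ] w 55.4 -> [-8.213  4.924  0.34 ] [-0.026  0.013 -1.352] dist 383.0 deg 6.8
[ 8.22935451e-01  5.68133411e-01 -1.16958824e-03 -5.51199158e-04] [-0.02200697 -0.00737086 -0.0099551 ]
```

View pics/lift.png

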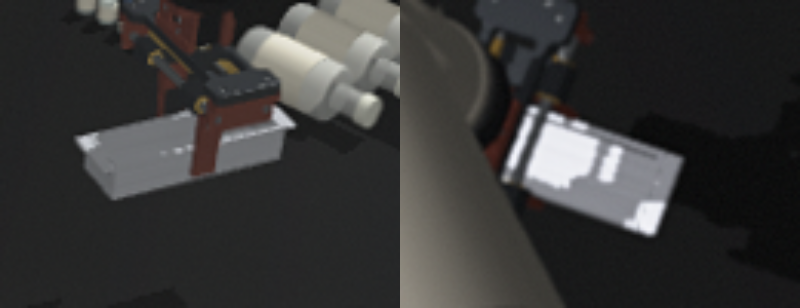

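The lift is good: the tray hangs level with both lips at the same height (scene crop 78,140 and 297,125). Carrying it to the stack.

Emit:
drive_tool(
  steps=[
    [[-0.7,0.4,0,0,0,-0.1,0.5],[-1.7,1.0,0,0,0,-0.3,0.5],[-2.7,1.6,0,0,0,-0.45,0.5],[-3.7,2.2,0,0,0,-0.6,0.5],[-4.7,2.8,0,0,0,-0.75,0.5]],
  ],
)

```text
t: 9.93
eef_pos: [564.5, -6.9, 152.2]
eef_rot: [0.804, 0.595, -0.002, -0.001]
ft_force: [-0.0, 0.4, -2.4]
width: 55.7
```

```bash
python3 -c "
from h import *
go(594.6,-167,140,76)"
```

```text
t 9.93 pos [564.5  -6.9 152.2] F [-0.   0.4 -2.4] w 55.7 -> [-3.609  1.889  0.303] [-0.054  0.019 -0.593] dist 163.0 deg 3.0
```

Emit:
drive_tool(
  steps=[
    [[-1.0,0.5,0,0,0,-0.15,0.5],[-2.0,1.0,0,-0.05,0,-0.3,0.5],[-3.0,1.5,0,-0.05,0,-0.5,0.5],[-3.6,1.88,0.1,-0.05,0.02,-0.6,0.5],[-3.6,1.88,0.3,-0.05,0.02,-0.6,0.5]],
  ],
)

```text
t: 10.55
eef_pos: [594.0, -169.8, 138.7]
eef_rot: [0.789, 0.614, -0.001, -0.0]
ft_force: [0.4, 0.7, -2.2]
width: 55.6
```

Emit:
drive_tool(
  steps=[
    [[0,0,0,0,0,0,0.5],[0,0,0,0,0,0,0.5],[0,0,0,0,0,0,0.5]],
  ],
)

```text
t: 10.92
eef_pos: [594.2, -168.7, 139.0]
eef_rot: [0.789, 0.615, -0.001, -0.0]
ft_force: [0.1, 0.2, -2.8]
width: 55.9
```

```bash
python3 -c "
from h import *
go(594.6,-167,86.5,76)
a=grab('scene');cv2.imwrite('pics/hover.png',cv2.resize(a['color'][150:270,180:320],(700,600),interpolation=cv2.INTER_NEAREST))"
```

```text
t 10.93 pos [ 594.2 -168.7  139. ] F [ 0.1  0.2 -2.8] w 55.9 -> [0.045 0.002 1.312] [-0.013  0.008 -0.028] dist 52.0 deg 0.2
```

View pics/hover.png

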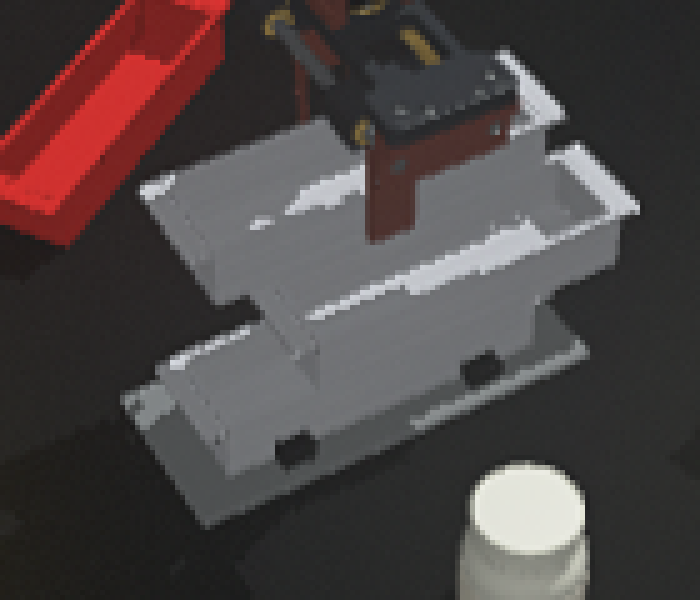

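```bash
python3 - <<'E'
from h import *
f=grab('scene');t=np.radians(76);u=np.array([np.cos(t),np.sin(t)]);v=np.array([-u[1],u[0]])
def P(pts,z): return toplane(f,[((x+.5)/5-.5+180,(y+.5)/5-.5+150) for x,y in pts],z)[:,:2]
s=P([(505,48),(566,118)],166.5);m=P([(577,142),(640,211)],78)
for n,p in(('spare R',s),('mid R',m),('spare Lback',P([(137,190)],166.5)),('bot Lback',P([(160,370)],42))): print(n,(p@u).round(1),(p@v).round(1))
go(594.6,-167,86.5,76)
E
```

```text
spare R [82.2 79.9] [-591.2 -649.8]
mid R [133.4 132.5] [-589.1 -649.3]
spare Lback [-122.] [-592.5]
bot Lback [-118.9] [-595.]
t 11.03 pos [ 594.2 -169.1  139.1] F [ 0.1  0.  -2.1] w 55.9 -> [ 5.500e-02 -1.000e-03  1.314e+00] [-0.01   0.01  -0.034] dist 53.0 deg 0.2
```

Over the stack the spare sits about 3 mm short of the bottom's end and within about 2 mm laterally. Correcting by 2.4 mm and lowering gently.

Emit:
drive_tool(
  steps=[
    [[0.06,0,0.4,0,0,0,0.5],[0.06,0,0.8,0,0,0,0.5],[0.06,0,1.1,0,0,0,0.5],[0.06,0,1.2,0,0,0,0.5],[0.06,0,1.2,0,0,0,0.5]],
  ],
)

```text
t: 11.65
eef_pos: [594.6, -166.9, 90.7]
eef_rot: [0.789, 0.614, -0.001, -0.0]
ft_force: [0.2, -0.1, -2.5]
width: 55.7
```

Emit:
drive_tool(
  steps=[
    [[0,0,0.03,0,0,0,0.5],[0,0,0.06,0,0,0,0.5],[0,0,0.06,0,0,0,0.5]],
  ],
)

```text
t: 12.02
eef_pos: [594.7, -166.9, 88.4]
eef_rot: [0.789, 0.614, -0.001, -0.0]
ft_force: [-0.4, 0.4, -1.8]
width: 55.4
```

```bash
python3 -c "
from h import *
go(594.6,-167,86.5,76)"
```

```text
t 12.03 pos [ 594.7 -166.9   88.4] F [-0.4  0.4 -1.8] w 55.4 -> [-0.002 -0.001  0.048] [-0.013  0.01  -0.036] dist 2.0 deg 0.2
```

Emit:
drive_tool(
  steps=[
    [[0,0,0.03,0,0,0,0.5],[0,0,0.05,0,0,0,0.5],[0,0,0.05,0,0,0,0.5]],
  ],
)

```text
t: 12.4
eef_pos: [594.7, -166.9, 86.5]
eef_rot: [0.789, 0.614, -0.001, -0.0]
ft_force: [0.2, -0.2, -2.0]
width: 55.9
```

Emit:
drive_tool(
  steps=[
    [[0,0,0.02,0,0,0,0.5],[0,0,0.03,0,0,0,0.5],[0,0,0.03,0,0,0,0.5]],
  ],
)

```text
t: 12.78
eef_pos: [594.7, -166.9, 86.5]
eef_rot: [0.789, 0.614, -0.001, 0.0]
ft_force: [-3.3, -1.0, 8.0]
width: 55.5
```

Contact: the force changed from -2 to +8 N at the expected height. Releasing slowly and rising.

Emit:
drive_tool(
  steps=[
    [[0,0,0,0,0,0,0.5],[0,0,0,0,0,0,-1],[0,0,0,0,0,0,-1],[0,0,0,0,0,0,-1],[0,0,0,0,0,0,-1]],
  ],
  force=10,
)

```text
t: 13.4
eef_pos: [594.7, -167.0, 86.4]
eef_rot: [0.789, 0.614, -0.001, 0.0]
ft_force: [-0.5, 0.3, 0.2]
width: 87.4
```

Emit:
drive_tool(
  steps=[
    [[0,0,0,0,0,0,-1],[0,0,-0.5,0,0,0,-1],[0,0,-1.5,0,0,0,-1],[0,0,-2.5,0,0,0,-1],[0,0,-3.0,0,0,0,-1]],
  ],
)

```text
t: 14.02
eef_pos: [596.2, -166.9, 210.6]
eef_rot: [0.789, 0.614, 0.001, 0.002]
ft_force: [1.1, 0.6, 0.2]
width: 88.0
```

Emit:
drive_tool(
  steps=[
    [[1.2,0,0,0,0,0,-1],[2.5,0,0,0,0,0,-1],[4,0,0,0,0,0,-1],[5.5,0,0,0,0,0,-1],[7,0,0,0,0,0,-1]],
  ],
)

```text
t: 14.65
eef_pos: [665.4, 106.4, 212.2]
eef_rot: [0.789, 0.614, 0.001, 0.002]
ft_force: [1.4, -1.0, 0.1]
width: 87.7
```

```bash
python3 -c "
from h import *
go(594.6,-167,140,76)
a=grab('scene');b=grab('top')
o=np.zeros((600,650,3),np.uint8)
o[:320]=cv2.resize(a['color'][176:240,190:320],(650,320),interpolation=cv2.INTER_NEAREST);o[320:]=cv2.resize(b['color'][160:216,205:335],(650,280),interpolation=cv2.INTER_NEAREST)
cv2.imwrite('pics/fin.png',o)"
```

```text
t 14.65 pos [665.4 106.4 212.2] F [ 1.4 -1.   0.1] w 87.7 -> [-7.06  -0.05   1.809] [ 0.063  0.006 -0.04 ] dist 292.0 deg 0.4
```

View pics/fin.png

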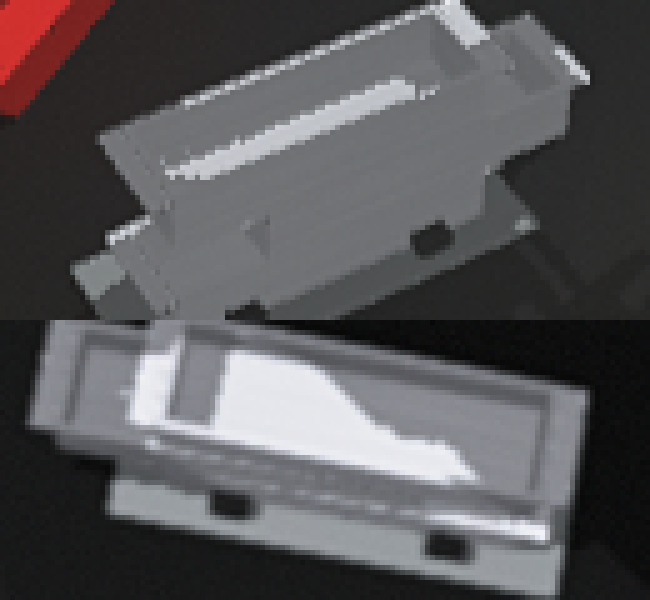

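The spare sits level on the middle tray and the stagger is visible in both views. One numerical check, then hand in.

```bash
python3 - <<'E'
from h import *
a=grab('scene');b=grab('top');t=np.radians(76);u=np.array([np.cos(t),np.sin(t)]);v=np.array([-u[1],u[0]])
def P(n,f,pts,z,ou,ov,y0):
    p=toplane(f,[((x+.5)/5-.5+ou,(y-y0+.5)/5-.5+ov) for x,y in pts],z)[:,:2];print(n,'along',(p@u).round(1),'lat',(p@v).round(1))
S=(190,176,0);T=(205,160,320)
P('S spare Rback,Rfront,Lback',a,[(440,2),(494,42),(99,137)],114,*S)
P('S mid R',a,[(527,13),(590,75)],78,*S);P('S bot Lback',a,[(107,239)],42,*S)
P('T spare Rb,Rf,Lf',b,[(590,392),(573,510),(130,425)],114,*T)
P('T mid Lf',b,[(28,428)],78,*T);P('T plate Lf,Rf',b,[(105,515),(557,595)],6,*T);P('T bot Rf',b,[(550,542)],42,*T)
E
```

```text
S spare Rback,Rfront,Lback along [  75.    82.8 -119.2] lat [-592.3 -631.1 -592.7]
S mid R along [132.9 135.1] lat [-589.8 -645.6]
S bot Lback along [-119.9] lat [-593.6]
T spare Rb,Rf,Lf along [-122.  -123.    82.1] lat [-643.1 -586.7 -587. ]
T mid Lf along [133.1] lat [-585.3]
T plate Lf,Rf along [  96.3 -134.2] lat [-565.5 -568.8]
T bot Rf along [-122.6] lat [-586.6]
```

```bash
python3 -c "
from workcell import bot
print(bot.hand_in())"
```

```text
the job is handed in; nothing more can be done
None
```

The job is done and handed in at about 15 s. I gripped the middle tray across its width and slid it along the bottom tray towards +y with the spare still on the bench. I then lifted the spare level, carried it over and set it right way up on the middle tray. I let go only after the force reading showed contact (about 8 N), and backed the arm off.

**Last camera checks:**
- **Middle tray:** about 51 mm out of line with the bottom tray.
- **Spare tray:** its ends are within about 1 mm of the bottom tray's ends along the length. Sideways they agree to about 1 mm.
- **Parallelism:** I did not refit the spare's angle after release; its picked corners lie along the set 76° line to within about 0.5 mm in each view. The middle tray measured about 76.7° and the bottom plate about 76°.

**Checks that disagreed:**
- The two cameras differ by about 4–6 mm in absolute position, so I averaged them.
- An earlier stagger check against the bottom tray's rim end gave 46 mm and 53 mm. Against the plate it gave 50 mm and 52 mm.
- In the last scene picture the spare's two right corners were partly hidden and read a few mm off, so I did not use them.

The jar, carton and cup, and the red and yellow trays, were not approached. I did not measure their positions again at the end.

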